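# Index a sample wheel until the spring plunger clicks into its notch

### The job

Turn the black sample wheel on its spindle, by the six-sided knob, until the notch in its rim faces the red arrow and the spring plunger clicks fully into the notch. Leave the wheel lying on its spindle, at rest, and do not disturb the two vials and the tape roll beside it.

Things in the scene. Friction and masses are not known exactly. Their poses are not given: they have to be found in the camera images.
- wheel: Loose black wheel, 140 mm diameter, 16 mm thick, 0.3 to 0.6 kg, lying on a vertical spindle, free to turn endlessly either way. Origin: centre of its underside, 20 mm above the desk; z up; its +x points from the centre to the one notch in the rim, and a white line on the wheel runs the same way. It starts with the notch 90 degrees or more away from the red arrow, on either side.
- wheel_grip (a point): Middle of the solid pale metal hexagonal knob on the wheel, on the wheel's axis, 45 mm above the wheel's underside (65 mm above the desk). Knob 40 mm across flats, flats from 24 to 62 mm above the wheel's underside; flat normals at 0, 60, 120... degrees from the wheel's x axis.
- wheel_notch (a point): Mouth of the notch, at the wheel's rim, 70 mm from the axis and at half the rim's thickness. The notch is 13 mm wide, 13 mm deep and has straight walls.
- base: Fixed blue-painted base plate, 210 x 160 x 12 mm. Origin on the desk under the spindle axis; it reaches from x = -80 to +130 mm and y = -80 to +80 mm in its own frame; z up. The spindle is a pin 18 mm in diameter in the wheel's 21 mm hole (1.5 mm play all round), its top 42 mm above the desk.
- base_ref (a point): Point on the base's +x axis at the wheel's rim. A dark steel plunger bracket (26 mm wide, 45 mm high, 87 to 121 mm from the axis, a red arrow on top points at the wheel) is clamped within 10 degrees either side of this direction as seen from the axis; exactly where differs each time and is not reported.
- plunger (a joint): Travel of the spring plunger in the bracket (level steel pin, 10 mm diameter, round nose, 28 mm above the desk, pushes with 2 to 4 N). Grows towards the axis: about 0 to 0.003 m while it rides on the rim, 0.0115 m when fully in the notch, where it blocks the wheel. It clicks in only when the notch faces it within about a degree; a fast turn may pass it.
- vial_brown: Bystander: small brown glass vial with black cap, 22 mm diameter, 49 mm high, beside the base plate. Origin: centre of its underside.
- vial_clear: Bystander: small clear glass vial with white cap, 22 mm diameter, 49 mm high, beside the base plate. Origin: centre of its underside.
- tape_roll: Bystander: roll of white tape, 68 mm diameter, 19 mm high, lying flat, beside the base plate. Origin: centre of its underside.

How it is judged:
By the outcome, as a careful person would: the job done as asked, in the order asked, and still so for the second after the job is handed in, with the robot touching nothing.
It also fails if it takes over 48 s, if anything falls off the work surface, if the arm or the gripper's body presses on something with over 40 N, if the wrist force passes 120 N, or if a joint passes its speed limit or range.

### The arm

A 7-joint arm with a two-finger parallel gripper is mounted at the origin on a cart in front of the work surface, level with it; the furniture and walls round the work are solid. World frame = base frame: x ahead of the robot, y to its left, z up, the work surface at z = 0. Lengths are in m, angles in rad, forces in N, time in s.
With the tool pointing down it reaches from about 0.4 to 0.9 m from the base axis. Payload 5.5 kg.
Tool frame: the origin (TCP) lies at the centre of the arm's flange, where the gripper is bolted on; the fingertips stand 173 mm ahead of it and the grasp point (between the pads) lies 155 mm ahead of it (r.tip_reach is the distance from the TCP to the fingertips, in m); z points along the fingers, y is the line along which they close (so a half turn about z gives the same grasp; the last joint's range is limited). The gripper opens to 85 mm and grips with 20 to 120 N. Pads are 22 mm wide; open, the fingers measure 114 mm over their backs; the gripper's body (76 mm by 85 mm) begins 54 mm behind the grasp point. The pads swing forward as they close: fully open they stand 13 mm farther back than shut.
Start: joints at [1.522, 0.501, -0.427, 1.55, 0.221, 1.138, -0.21], TCP at [0.199, -0.619, 0.405] pointing down, gripper open.
Joint ranges: [-2.88, 2.88], [-0.31, 2.03], [-1.54, 1.56], [0.2, 2.42], [-1.41, 4.55], [0.19, 2.02], [-2.57, 2.57]. Speed limits (rad/s): [2.57, 2.57, 3.14, 3.14, 3.14, 3.14, 3.14].

### API

Orientations are given as a rotation vector (axis times angle).
In Python, from bench import r gives the robot as it stands.
- The arm moves only by the shell command python3 -m handwheel 'ROWS'. ROWS is a JSON object of lists of equal length, an entry for each row: "delta_rot": the turn, a rotation vector about the tool's x, y, z normalised to -1 to 1, where 1 is 0.12 rad, a list of three; "slide": the shift along the tool's x, y, z normalised to -1 to 1, where 1 is 20 mm, a list of three; "hand": the finger opening in mm, from 0 to 85.4. A call has exactly 10 rows; each row shifts and turns the commanded pose from where the row before left it, along the tool's axes as they then stand; what a row does not reach is not made up. A row lasts 1/12 s, in which the tool goes at most 41.7 mm and 7.16 degrees, less where a joint would pass 70% of its speed; a pose out of reach is approached as far as the arm can. A call with a number of a shift or a turn outside -1 to 1 is refused whole. A call with a gripper value outside its range is refused whole. The fingers move at their own pace and stop on an object; the grip force is fixed at half the most. Time passes only in rows, so rows that do not move let the fingers close, or fill a call up. It gives the time, the measured TCP pose, the force, the opening and the grip force at its end, in the units of the state.
- r.sense(): the state, without advancing time (a new reading comes with each control period).
- r.read_camera(name): name is "side" or "top"; returns a dict with "image" (420x560x3 uint8, red, green, blue), "fx", "fy", "cx", "cy" (pixels), "R" (3x3) and "t" (3): a world point X has camera coordinates R X + t. Camera axes: x right, y down, z forward; pixel columns grow to the right and rows downward; lengths in m; the calibration is good to about 2 mm. A picture is of the moment at which its call begins. There is no depth.
- r.hand_in(): hands the job in; it is judged then, once.
Trained networks look in the newest picture that a camera, given by its name, has taken for a name from the list of things; names that differ only in an ending like _2 or _b are one class to them, and where a whole thing is asked for, a point or a joint stands for the part that bears it (a point fixed in the world has none). Each returns a list of dicts, best first, with "confidence" (0 to 1); they miss things now and then, are a little off and sometimes report something else, mostly with a low value. They report only what shows in the picture. A call takes as long as a camera call.
- r.look_for(query, camera): "point" ([row, column] in pixels, amid what is visible of it).
- r.cut_out(query, camera): "mask" (420x560 bool, what is visible of it) and "point" ([row, column] in pixels, amid what is visible of it).
The state is a dict: "t": time; "qpos": joint angles; "qd": joint speeds; "joint_efforts": joint torques, N m; "eef_pos": TCP position; "orientation": TCP orientation; "contact_force": force on the tool from outside, world axes, zero at the start; "torque": the same for the moment, N m; "opening": opening from 0.0 (shut) to 1.0 (fully open); "grip_force": force on a finger pad.
Only numpy, scipy, OpenCV 4.12 (cv2) and the standard library are available. Lean on these libraries where they do the work, as an engineer would, in place of code of your own. Each camera call takes 0.05 s, during which the arm holds its last target. There are 200 camera calls.

## Working session

There is one attempt and no reset: what is moved stays moved. The work goes in short steps, Python scripts to look and compute and a shell command to move; the robot and the scene stay as the last step left them, time stands still between calls to the robot, and variables do not carry over. Pictures are saved under pics/ and viewed, at most 10 in all, crops included, and the job is handed in when it is done.

```bash
ls; mkdir -p pics; python3 - <<'E'
from bench import r
import cv2,numpy as np
s=r.sense();print({k:np.round(v,3).tolist() for k,v in s.items()})
ims=[]
for c in("top","side"):
    d=r.read_camera(c);print(c,d["fx"],d["fy"],d["cx"],d["cy"],np.round(d["R"],4).tolist(),np.round(d["t"],4).tolist())
    cv2.imwrite(f"pics/{c}0.png",d["image"][:,:,::-1])
    for q in("wheel","wheel_grip","wheel_notch","base","base_ref","plunger","vial_brown","vial_clear","tape_roll"):
        try:print(q,[(np.round(o["point"],1).tolist(),round(o["confidence"],2)) for o in r.look_for(q,c)][:3])
        except Exception as e:print(q,e)
E
```

```text
pics
{'t': 0.0, 'qpos': [1.522, 0.502, -0.427, 1.551, 0.221, 1.138, -0.21], 'qd': [0.0, -0.001, -0.0, 0.001, -0.0, -0.001, -0.0], 'joint_efforts': [-0.0, -56.953, -5.816, -28.094, 0.011, 0.012, 0.0], 'eef_pos': [0.199, -0.618, 0.404], 'orientation': [-3.102, -0.487, 0.0], 'contact_force': [-0.074, -0.52, 0.604], 'torque': [-0.012, -0.005, 0.026], 'grip_force': 0.0, 'opening': 0.996}
top 545.314277248185 545.314277248185 278.9816203300698 189.98111297645278 [[0.0695, -0.9976, -0.003], [-0.9769, -0.0674, -0.203], [0.2023, 0.0171, -0.9792]] [0.0256, 0.561, 0.8668]
wheel [([249.8, 348.1], 0.88)]
wheel_grip [([249.5, 350.3], 0.88)]
wheel_notch [([250.9, 347.3], 0.78)]
base [([207.0, 354.4], 0.86)]
base_ref [([210.9, 356.8], 0.83)]
plunger [([179.4, 371.4], 0.62)]
vial_brown [([210.7, 356.0], 0.31)]
vial_clear [([197.3, 283.9], 0.64)]
tape_roll [([247.7, 437.4], 0.85)]
side 537.232284729754 537.232284729754 283.3990162730458 220.21812611992473 [[0.752, -0.6592, 0.0058], [-0.5174, -0.5956, -0.6144], [0.4085, 0.4591, -0.7889]] [-0.3629, 0.3557, 0.7015]
wheel [([307.3, 301.3], 0.92), ([387.2, 358.4], 0.27)]
wheel_grip [([304.2, 301.9], 0.61)]
wheel_notch [([308.3, 307.0], 0.64)]
base [([320.4, 348.6], 0.94)]
base_ref [([323.7, 344.4], 0.67)]
plunger [([275.6, 378.2], 0.69), ([234.8, 291.4], 0.48), ([323.6, 344.5], 0.35)]
vial_brown [([256.5, 259.2], 0.6)]
vial_clear [([234.8, 296.0], 0.66)]
tape_roll [([325.0, 345.6], 0.58)]
```

View pics/top0.png

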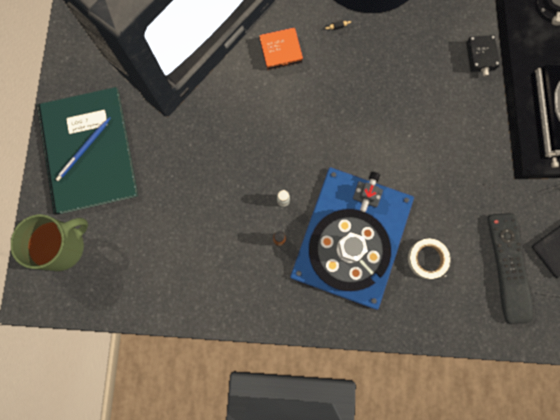

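View pics/side0.png

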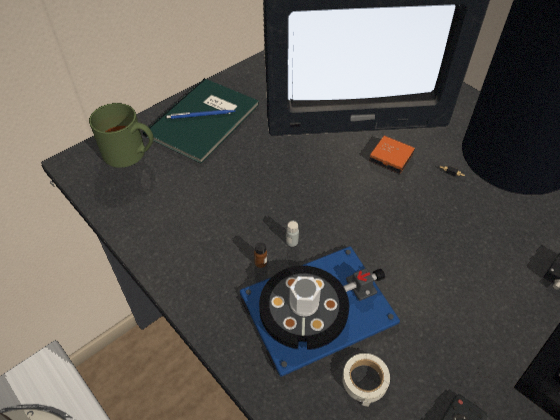

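The top view shows the wheel at about (250,350), the bracket at (190,370) and the white line running to about (272,372). Next I rectify both views at the wheel-top plane.

```bash
cat > h.py <<'E'
from bench import r
import cv2,numpy as np
def ray(d,p,z):
    v=np.array([(p[1]-d["cx"])/d["fx"],(p[0]-d["cy"])/d["fy"],1]);R=np.array(d["R"]);c=-R.T@d["t"];v=R.T@v
    return (c+v*(z-c[2])/v[2])[:2]
def proj(d,X):
    c=np.array(d["R"])@X+d["t"];return np.array([c[0]/c[2]*d["fx"]+d["cx"],c[1]/c[2]*d["fy"]+d["cy"]])
def rect(d,c,z,half=.15,n=500):
    # image: up=+x world, left=+y world
    W=[[c[0]+a*half,c[1]+b*half,z] for a,b in((1,1),(1,-1),(-1,-1),(-1,1))]
    H=cv2.getPerspectiveTransform(np.float32([proj(d,np.array(w)) for w in W]),np.float32([[0,0],[n,0],[n,n],[0,n]]))
    return cv2.warpPerspective(d["image"],H,(n,n),flags=cv2.INTER_CUBIC)
E
python3 - <<'E'
from h import *
out=[]
for c in("top","side"):
    d=r.read_camera(c)
    m=r.cut_out("wheel",c)[0]["mask"];k=r.cut_out("wheel_grip",c)
    print(c,m.sum(),[(o["mask"].sum(),o["point"]) for o in k])
    # hull of mask -> world on z=.036
    cn=max(cv2.findContours(m.astype(np.uint8),0,2)[0],key=cv2.contourArea)[:,0]
    P=np.float32([ray(d,(y,x),.036) for x,y in cn])*1000
    print("circle",cv2.fitEllipse(P))
    bl=(lambda i:(i[:,:,2].astype(int)>i[:,:,0]+40)&(i[:,:,2]>70))(d["image"]).astype(np.uint8)
    cb=np.vstack([q for q in cv2.findContours(bl,0,2)[0] if cv2.contourArea(q)>60 and 200<q[:,0,0].mean()<440 and q[:,0,1].mean()>160])[:,0]
    B=np.float32([ray(d,(y,x),.012) for x,y in cb])*1000
    bx=cv2.minAreaRect(B);print("base",bx,cv2.boxPoints(bx).round(0).tolist())
    for q,z in(("vial_brown",.025),("vial_clear",.025),("tape_roll",.019),("plunger",.045)):
        print(q,[(ray(d,o["point"],z).round(3).tolist(),round(o["confidence"],2)) for o in r.look_for(q,c)])
    out.append(rect(d,(P.mean(0)/1000),.036,.11,400)); print("c",P.mean(0))
cv2.imwrite("pics/rect0.png",np.hstack(out)[:,:,::-1])
E
```

```text
top 5307 [(np.int64(5430), [249.7, 350.1])]
circle ((469.6306457519531, -60.092716217041016), (136.2775115966797, 139.59658813476562), 42.260154724121094)
base ((490.7054443359375, -80.3992919921875), (319.0547790527344, 209.68141174316406), 74.0302734375) [[346.0, -205.0], [548.0, -263.0], [635.0, 44.0], [434.0, 102.0]]
vial_brown [([0.481, 0.06], 0.48)]
vial_clear [([0.55, 0.056], 0.47), ([0.465, -0.059], 0.42)]
tape_roll [([0.481, -0.215], 0.57)]
plunger [([0.595, -0.096], 0.44)]
c [465.8825  -61.80288]
side 5908 []
circle ((466.1726379394531, -65.4002456665039), (140.2834930419922, 142.99652099609375), 127.21871948242188)
base ((492.8338317871094, -72.56127166748047), (161.57199096679688, 208.78591918945312), 73.954833984375) [[370.0, -121.0], [571.0, -179.0], [615.0, -24.0], [415.0, 34.0]]
vial_brown [([0.483, 0.057], 0.79), ([0.548, 0.049], 0.5)]
vial_clear [([0.551, 0.049], 0.8)]
tape_roll [([0.443, -0.206], 0.84), ([0.473, -0.066], 0.28)]
plunger [([0.583, -0.109], 0.5)]
c [460.4928  -74.82322]
```

View pics/rect0.png

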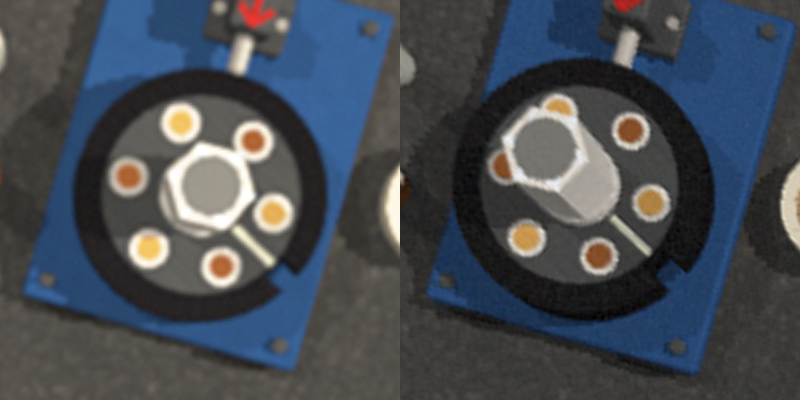

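The rectified views put the wheel axis near (0.469,-0.064), the notch direction near -134° and the arrow near -15°. That makes a CCW turn of about 118°. I'll travel there now with the present yaw, since tool y at 107° is already close to a flat normal.

```bash
python3 -m handwheel '{"delta_rot":[[0,0,0],[0,0,0],[0,0,0],[0,0,0],[0,0,0],[0,0,0],[0,0,0],[0,0,0],[0,0,0],[0,0,0]],"slide":[[0.5,-0.5,0],[1,-1,0],[1,-1,0],[1,-1,0],[1,-1,0],[1,-1,0],[1,-1,0],[1,-1,0],[1,-1,0],[1,-1,0]],"hand":[85,85,85,85,85,85,85,85,85,85]}'
python3 -m handwheel '{"delta_rot":[[0,0,0],[0,0,0],[0,0,0],[0,0,0],[0,0,0],[0,0,0],[0,0,0],[0,0,0],[0,0,0],[0,0,0]],"slide":[[1,-1,0],[1,-1,0],[1,-1,0],[1,-1,0],[1,-1,0],[1,-1,0],[1,-1,0],[1,-1,0],[0.5,-0.5,0],[0,0,0]],"hand":[85,85,85,85,85,85,85,85,85,85]}'
cat >> h.py <<'E'
from scipy.spatial.transform import Rotation as Ro
def st(tx,ty,tz):
    s=r.sense();R=Ro.from_rotvec(s["orientation"]).as_matrix();p=s["eef_pos"]
    y=np.degrees(np.arctan2(R[1,1],R[0,1]))
    print("t",round(s["t"],2),"pos",np.round(p,4),"yaw_y",round(y,1),"z",R[:,2].round(3),"q",np.round(s["qpos"],2),"F",np.round(s["contact_force"],1),"M",np.round(s["torque"],2),"op",round(s["opening"],3),"grip",s["grip_force"])
    print("slide mm to target",(R.T@(np.array([tx,ty,tz])-p)*1000).round(1))
E
python3 -c "
from h import *
st(.469,-.064,.22)"
```

```text
t: 2.53
eef_pos: [0.3225, -0.3782, 0.405]
orientation: [3.103, 0.488, 0.0]
contact_force: [1.2, -0.1, 1.0]
opening: 1.001
grip_force: 0.0
t: 3.37
eef_pos: [0.4332, -0.1619, 0.4053]
orientation: [-3.102, -0.497, -0.003]
contact_force: [1.9, 0.2, 1.2]
opening: 0.994
grip_force: 0.0
t 3.37 pos [ 0.4332 -0.1619  0.4053] yaw_y -71.8 z [ 0.002  0.001 -1.   ] q [ 0.96  0.19 -0.73  2.    0.15  1.01 -1.09] F [1.9 0.2 1.2] M [ 0.03 -0.01 -0.02] op 0.994 grip 0.0
slide mm to target [ 64.3 -81.8 185.4]
```

```bash
python3 -m handwheel '{"delta_rot":[[0,0,0],[0,0,0],[0,0,0],[0,0,0],[0,0,0],[0,0,0],[0,0,0],[0,0,0],[0,0,0],[0,0,0]],"slide":[[0.64,-0.82,0],[0.64,-0.82,0.5],[0.64,-0.82,1],[0.64,-0.82,1],[0.64,-0.82,1],[0,0,0.7],[0,0,0.3],[0,0,0],[0,0,0],[0,0,0]],"hand":[85,85,85,85,85,85,85,85,85,85]}'
python3 - <<'E'
from h import *
st(.469,-.064,.22)
for c in("top","side"):
    d=r.read_camera(c); i=d["image"]
    p=proj(d,np.array([.469,-.064,.05])).astype(int); s=i[max(0,p[1]-110):p[1]+80,p[0]-100:p[0]+100]
    s=cv2.resize(s,(400,380)); globals()[c]=s
cv2.imwrite("pics/a.png",np.hstack([top,side])[:,:,::-1])
E
```

```text
t: 4.2
eef_pos: [0.4677, -0.069, 0.3156]
orientation: [3.103, 0.485, 0.002]
contact_force: [0.4, -0.2, -0.0]
opening: 0.994
grip_force: 0.0
t 4.2 pos [ 0.4677 -0.069   0.3156] yaw_y -72.2 z [ 0.001 -0.001 -1.   ] q [ 0.71  0.36 -0.73  2.06  0.32  0.84 -1.47] F [ 0.4 -0.2 -0. ] M [-0.03  0.02  0.09] op 0.994 grip 0.0
slide mm to target [ 2.7 -4.4 95.6]
```

View pics/a.png

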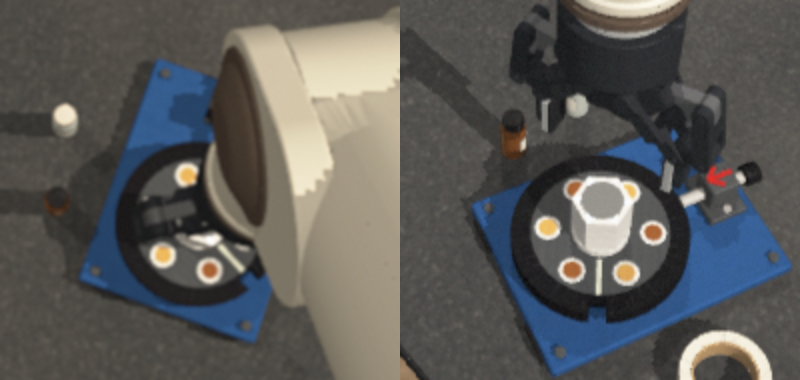

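The side view shows the open fingers hovering above the wheel, knob unobstructed, with nothing in the way below. I correct the offset and descend.

```bash
python3 -m handwheel '{"delta_rot":[[0,0,0],[0,0,0],[0,0,0],[0,0,0],[0,0,0],[0,0,0],[0,0,0],[0,0,0],[0,0,0],[0,0,0]],"slide":[[0.14,-0.22,0.3],[0,0,0.8],[0,0,0.8],[0,0,0.8],[0,0,0.8],[0,0,0.7],[0,0,0.4],[0,0,0.1],[0,0,0],[0,0,0]],"hand":[85,85,85,85,85,85,85,85,85,85]}'
python3 - <<'E'
from h import *
st(.469,-.064,.22)
d=r.read_camera("side"); i=d["image"]
p=proj(d,np.array([.469,-.064,.065])).astype(int); print(p)
cv2.imwrite("pics/b.png",cv2.resize(i[p[1]-90:p[1]+60,p[0]-100:p[0]+100],(800,600))[:,:,::-1])
E
```

```text
t: 5.13
eef_pos: [0.4691, -0.0627, 0.2212]
orientation: [3.103, 0.488, 0.001]
contact_force: [0.0, 0.5, 0.9]
opening: 0.992
grip_force: 0.0
t 5.13 pos [ 0.4691 -0.0627  0.2212] yaw_y -72.1 z [ 0.001 -0.    -1.   ] q [ 0.59  0.52 -0.61  2.11  0.5   0.65 -1.62] F [0.  0.5 0.9] M [ 0.03 -0.04 -0.03] op 0.992 grip 0.0
slide mm to target [-0.5  1.2  1.2]
[304 293]
```

View pics/b.png

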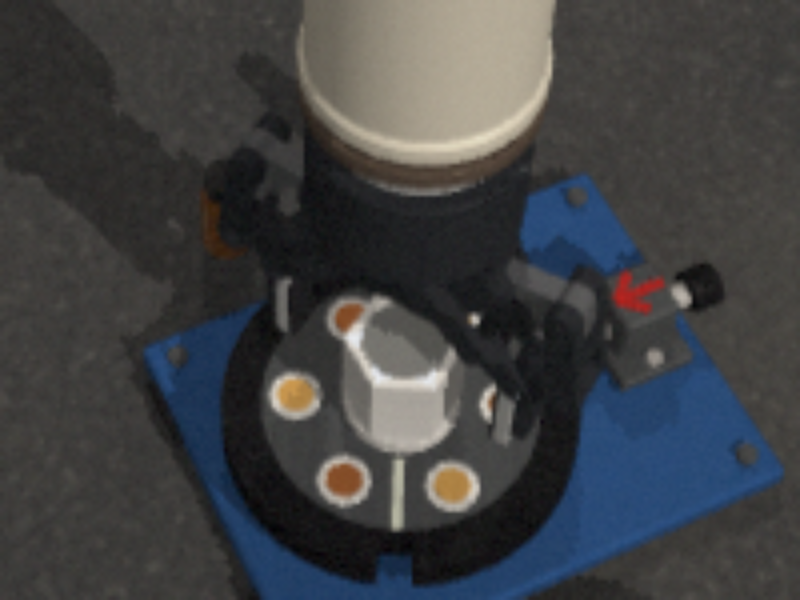

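The open fingers straddle the knob at about (400,370), roughly evenly on both sides. Closing.

```bash
python3 -m handwheel '{"delta_rot":[[0,0,0],[0,0,0],[0,0,0],[0,0,0],[0,0,0],[0,0,0],[0,0,0],[0,0,0],[0,0,0],[0,0,0]],"slide":[[0,0,0],[0,0,0],[0,0,0],[0,0,0],[0,0,0],[0,0,0],[0,0,0],[0,0,0],[0,0,0],[0,0,0]],"hand":[60,45,30,30,30,30,30,30,30,30]}'
python3 -c "
from h import *
st(.469,-.064,.22)"
```

```text
t: 6.02
eef_pos: [0.469, -0.063, 0.2213]
orientation: [3.103, 0.488, 0.001]
contact_force: [-1.4, -1.2, 5.1]
opening: 0.463
grip_force: 59.5
t 6.02 pos [ 0.469  -0.063   0.2213] yaw_y -72.1 z [ 0.001 -0.001 -1.   ] q [ 0.59  0.52 -0.61  2.11  0.5   0.65 -1.62] F [-1.4 -1.2  5.1] M [-0.11  0.28  0.14] op 0.463 grip 59.46937194094062
slide mm to target [-0.3  0.9  1.3]
```

Gripped on the flats (opening 39.5 mm), so the wheel yaw is about -132°. Now turning CCW.

```bash
python3 -m handwheel '{"delta_rot":[[0,0,-0.3],[0,0,-0.6],[0,0,-0.6],[0,0,-0.6],[0,0,-0.6],[0,0,-0.6],[0,0,-0.6],[0,0,-0.6],[0,0,-0.3],[0,0,0]],"slide":[[0,0,0],[0,0,0],[0,0,0],[0,0,0],[0,0,0],[0,0,0],[0,0,0],[0,0,0],[0,0,0],[0,0,0]],"hand":[30,30,30,30,30,30,30,30,30,30]}'
python3 -c "
from h import *
st(.469,-.064,.22)"
```

```text
t: 6.85
eef_pos: [0.469, -0.0633, 0.2213]
orientation: [2.835, 1.351, 0.0]
contact_force: [-1.4, -1.1, 5.6]
opening: 0.459
grip_force: 59.0
t 6.85 pos [ 0.469  -0.0633  0.2213] yaw_y -39.0 z [ 0.001 -0.001 -1.   ] q [ 0.7   0.57 -0.75  2.11  0.61  0.7  -1.14] F [-1.4 -1.1  5.6] M [-0.19  0.33  0.22] op 0.459 grip 58.95200327038765
slide mm to target [-0.5  0.5  1.3]
```

```bash
python3 -m handwheel '{"delta_rot":[[0,0,-0.4],[0,0,-0.9],[0,0,-1],[0,0,-1],[0,0,-1],[0,0,-1],[0,0,-1],[0,0,-1],[0,0,-0.8],[0,0,-0.4]],"slide":[[0,0,0],[0,0,0],[0,0,0],[0,0,0],[0,0,0],[0,0,0],[0,0,0],[0,0,0],[0,0,0],[0,0,0]],"hand":[30,30,30,30,30,30,30,30,30,30]}'
python3 - <<'E'
from h import *
st(.469,-.064,.22)
d=r.read_camera("side"); i=d["image"]
p=proj(d,np.array([.53,-.084,.04])).astype(int); print(p)
cv2.imwrite("pics/c.png",cv2.resize(i[p[1]-60:p[1]+60,p[0]-80:p[0]+80],(800,600),interpolation=cv2.INTER_CUBIC)[:,:,::-1])
E
```

```text
t: 7.68
eef_pos: [0.4691, -0.0637, 0.2213]
orientation: [1.813, 2.564, -0.001]
contact_force: [-1.2, -2.6, 6.8]
opening: 0.464
grip_force: 61.6
t 7.68 pos [ 0.4691 -0.0637  0.2213] yaw_y 19.5 z [ 0.001 -0.001 -1.   ] q [ 0.86  0.68 -0.98  2.1   0.81  0.8  -0.28] F [-1.2 -2.6  6.8] M [-0.41  0.17 -0.33] op 0.464 grip 61.64112187922001
slide mm to target [-0.2 -0.2  1.3]
[341 287]
```

View pics/c.png

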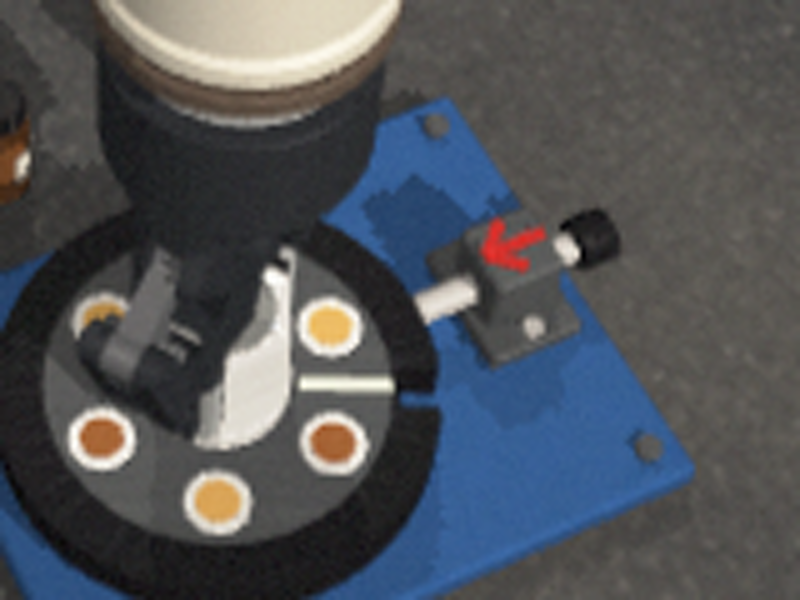

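The notch is at about (420,395) in the crop and the pin tip at (425,305), so the notch still has some 20° or more to go CCW.

```bash
python3 - <<'E'
from h import *
d=r.read_camera("side")
c=np.array([.4691,-.0637])
for n,q,z in(("tip",(425,308),.028),("pin",(475,290),.028),("knob",(597,236),.028),("arrowtip",(485,252),.045),("arrowtail",(543,240),.045),("notch",(420,395),.036),("line0",(300,383),.036),("line1",(392,383),.036)):
    w=ray(d,(227+q[1]/5,261+q[0]/5),z)-c; print(n,(w*1000).round(1),np.degrees(np.arctan2(w[1],w[0])).round(1))
E
```

```text
tip [ 71.7 -21.8] -16.9
pin [ 88.7 -27.7] -17.3
knob [133.5 -39.6] -16.5
arrowtip [ 92.3 -25.9] -15.6
arrowtail [109.6 -34.9] -17.7
notch [ 44.4 -45.5] -45.7
line0 [ 19.2 -18. ] -43.1
line1 [ 40.8 -36.8] -42.1
```

```bash
python3 -m handwheel '{"delta_rot":[[0,0,-0.3],[0,0,-0.4],[0,0,-0.5],[0,0,-0.5],[0,0,-0.4],[0,0,-0.3],[0,0,-0.1],[0,0,0],[0,0,0],[0,0,0]],"slide":[[0,0,0],[0,0,0],[0,0,0],[0,0,0],[0,0,0],[0,0,0],[0,0,0],[0,0,0],[0,0,0],[0,0,0]],"hand":[30,30,30,30,30,30,30,30,30,30]}'
python3 -c "
from h import *
st(.469,-.064,.22)"
```

```text
t: 8.62
eef_pos: [0.4692, -0.0636, 0.2213]
orientation: [1.415, 2.803, -0.002]
contact_force: [0.0, -1.7, 6.3]
opening: 0.463
grip_force: 60.0
t 8.62 pos [ 0.4692 -0.0636  0.2213] yaw_y 36.4 z [ 0.001 -0.002 -1.   ] q [ 0.9   0.71 -1.03  2.1   0.86  0.84 -0.03] F [ 0.  -1.7  6.3] M [-0.33  0.18 -0.04] op 0.463 grip 59.99189777299762
slide mm to target [-0.2 -0.4  1.3]
```

```bash
python3 -m handwheel '{"delta_rot":[[0,0,-0.08],[0,0,-0.08],[0,0,-0.08],[0,0,-0.08],[0,0,-0.08],[0,0,-0.08],[0,0,-0.08],[0,0,-0.08],[0,0,0],[0,0,0]],"slide":[[0,0,0],[0,0,0],[0,0,0],[0,0,0],[0,0,0],[0,0,0],[0,0,0],[0,0,0],[0,0,0],[0,0,0]],"hand":[30,30,30,30,30,30,30,30,30,30]}'
cat >> h.py <<'E'
def pin():
    d=r.read_camera("side");i=d["image"];p=np.array([341,287])
    for o in r.look_for("plunger","side")[:2]:print("plunger",np.round(o["point"],1),round(o["confidence"],2))
    return cv2.resize(i[p[1]-35:p[1]+35,p[0]-35:p[0]+58],(800,600),interpolation=cv2.INTER_CUBIC)[:,:,::-1]
E
python3 -c "
from h import *
st(.469,-.064,.22);cv2.imwrite('pics/d.png',pin())"
```

```text
t: 9.45
eef_pos: [0.4691, -0.0633, 0.2213]
orientation: [1.305, 2.856, -0.001]
contact_force: [-0.3, -1.8, 5.6]
opening: 0.461
grip_force: 59.5
t 9.45 pos [ 0.4691 -0.0633  0.2213] yaw_y 40.9 z [ 0.001 -0.001 -1.   ] q [ 0.91  0.72 -1.05  2.1   0.87  0.85  0.04] F [-0.3 -1.8  5.6] M [-0.26  0.17  0.12] op 0.461 grip 59.54460471868515
slide mm to target [-0.4 -0.6  1.3]
```

View pics/d.png

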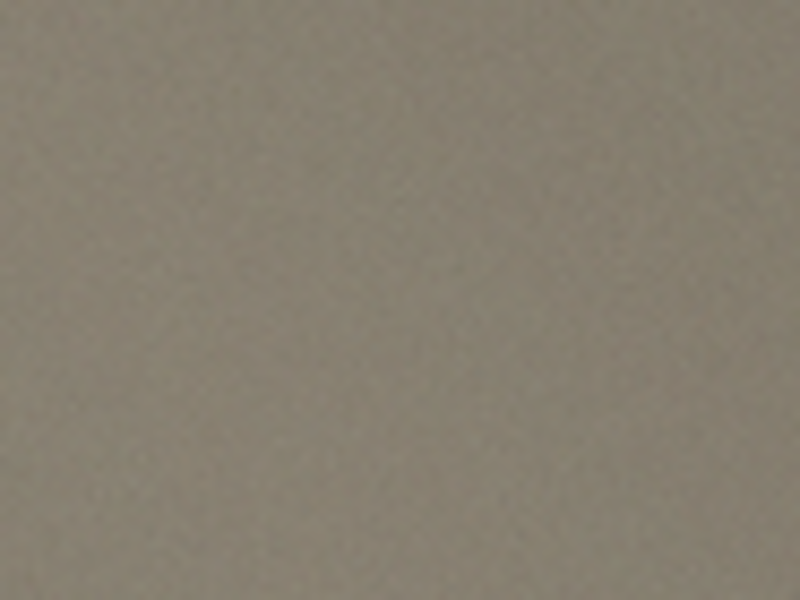

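The side crop is a uniform grey-brown with no scene in it, so the camera is blocked or faulty. I check whole pictures from both cameras.

```bash
python3 - <<'E'
from h import *
a=r.read_camera("top")["image"];b=r.read_camera("side")["image"]
print(r.sense()["t"],a.std(),b.std())
cv2.imwrite("pics/e.png",cv2.resize(np.hstack([a,b]),(800,300))[:,:,::-1])
E
```

```text
9.65 48.6565535677702 32.67211238947312
```

View pics/e.png

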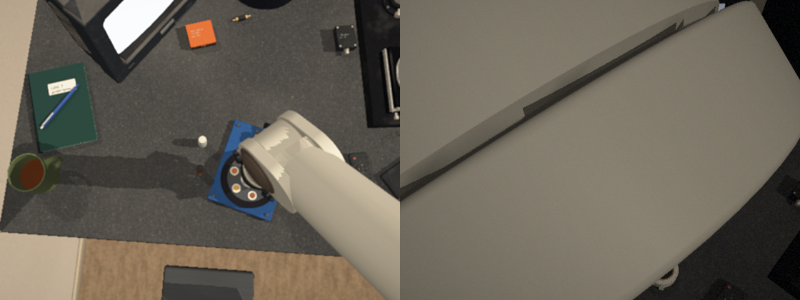

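The arm's own link blocks the side view, and hides the bracket in the top view. I'll go on by feel, in fine steps, watching the wrist moment.

```bash
python3 -m handwheel '{"delta_rot":[[0,0,-0.05],[0,0,-0.05],[0,0,-0.05],[0,0,-0.05],[0,0,-0.05],[0,0,-0.05],[0,0,0],[0,0,0],[0,0,0],[0,0,0]],"slide":[[0,0,0],[0,0,0],[0,0,0],[0,0,0],[0,0,0],[0,0,0],[0,0,0],[0,0,0],[0,0,0],[0,0,0]],"hand":[30,30,30,30,30,30,30,30,30,30]}'
python3 -c "
from h import *
st(.469,-.064,.22)"
```

```text
t: 10.48
eef_pos: [0.4692, -0.0631, 0.2213]
orientation: [1.253, 2.879, -0.001]
contact_force: [0.0, -1.6, 5.8]
opening: 0.461
grip_force: 59.2
t 10.48 pos [ 0.4692 -0.0631  0.2213] yaw_y 43.0 z [ 0.001 -0.001 -1.   ] q [ 0.91  0.73 -1.06  2.1   0.88  0.85  0.07] F [ 0.  -1.6  5.8] M [-0.15  0.12  0.22] op 0.461 grip 59.180607721209526
slide mm to target [-0.5 -0.7  1.3]
```

```bash
python3 -m handwheel '{"delta_rot":[[0,0,-0.05],[0,0,-0.05],[0,0,-0.05],[0,0,-0.05],[0,0,0],[0,0,0],[0,0,0],[0,0,0],[0,0,0],[0,0,0]],"slide":[[0,0,0],[0,0,0],[0,0,0],[0,0,0],[0,0,0],[0,0,0],[0,0,0],[0,0,0],[0,0,0],[0,0,0]],"hand":[30,30,30,30,30,30,30,30,30,30]}'
python3 -c "
from h import *
st(.469,-.064,.22)"
```

```text
t: 11.32
eef_pos: [0.4692, -0.063, 0.2213]
orientation: [1.219, 2.894, -0.0]
contact_force: [0.5, -0.6, 5.3]
opening: 0.462
grip_force: 60.0
t 11.32 pos [ 0.4692 -0.063   0.2213] yaw_y 44.3 z [ 0.001 -0.001 -1.   ] q [ 0.92  0.73 -1.06  2.1   0.88  0.85  0.09] F [ 0.5 -0.6  5.3] M [-0.11  0.13 -0.02] op 0.462 grip 59.95369328185916
slide mm to target [-0.6 -0.9  1.3]
```

```bash
python3 -m handwheel '{"delta_rot":[[0,0,-0.05],[0,0,-0.05],[0,0,-0.05],[0,0,-0.05],[0,0,0],[0,0,0],[0,0,0],[0,0,0],[0,0,0],[0,0,0]],"slide":[[0,0,0],[0,0,0],[0,0,0],[0,0,0],[0,0,0],[0,0,0],[0,0,0],[0,0,0],[0,0,0],[0,0,0]],"hand":[30,30,30,30,30,30,30,30,30,30]}'
python3 -c "
from h import *
st(.469,-.064,.22)"
```

```text
t: 12.15
eef_pos: [0.4693, -0.063, 0.2213]
orientation: [1.184, 2.908, -0.0]
contact_force: [-0.4, -0.9, 4.6]
opening: 0.465
grip_force: 60.0
t 12.15 pos [ 0.4693 -0.063   0.2213] yaw_y 45.7 z [ 0.001 -0.001 -1.   ] q [ 0.92  0.73 -1.07  2.1   0.89  0.86  0.11] F [-0.4 -0.9  4.6] M [-0.09  0.03  0.05] op 0.465 grip 59.96877830475569
slide mm to target [-0.5 -0.9  1.3]
```

```bash
python3 -m handwheel '{"delta_rot":[[0,0,-0.05],[0,0,-0.05],[0,0,-0.05],[0,0,-0.05],[0,0,0],[0,0,0],[0,0,0],[0,0,0],[0,0,0],[0,0,0]],"slide":[[0,0,0],[0,0,0],[0,0,0],[0,0,0],[0,0,0],[0,0,0],[0,0,0],[0,0,0],[0,0,0],[0,0,0]],"hand":[30,30,30,30,30,30,30,30,30,30]}'
python3 -c "
from h import *
st(.469,-.064,.22)
d=r.read_camera('side');print(d['image'].std());print(r.look_for('plunger','side'),r.look_for('wheel','side'))
m=r.read_camera('top');print(r.look_for('wheel_notch','top'),r.look_for('plunger','top'))
i=m['image'];cv2.imwrite('pics/f.png',np.hstack([cv2.resize(i[170:320,280:430],(400,400)),cv2.resize(d['image'],(400,400))])[:,:,::-1])"
```

```text
t: 12.98
eef_pos: [0.4693, -0.0631, 0.2213]
orientation: [1.15, 2.922, -0.0]
contact_force: [-0.5, -0.4, 5.2]
opening: 0.463
grip_force: 61.3
t 12.98 pos [ 0.4693 -0.0631  0.2213] yaw_y 47.0 z [ 0.001 -0.001 -1.   ] q [ 0.92  0.74 -1.07  2.1   0.89  0.86  0.13] F [-0.5 -0.4  5.2] M [-0.11  0.06 -0.27] op 0.463 grip 61.256975177675486
slide mm to target [-0.4 -0.9  1.3]
28.19376239084123
[] []
[{'point': [265.9, 331.0], 'confidence': 0.62}, {'point': [266.6, 312.0], 'confidence': 0.55}] []
```

View pics/f.png

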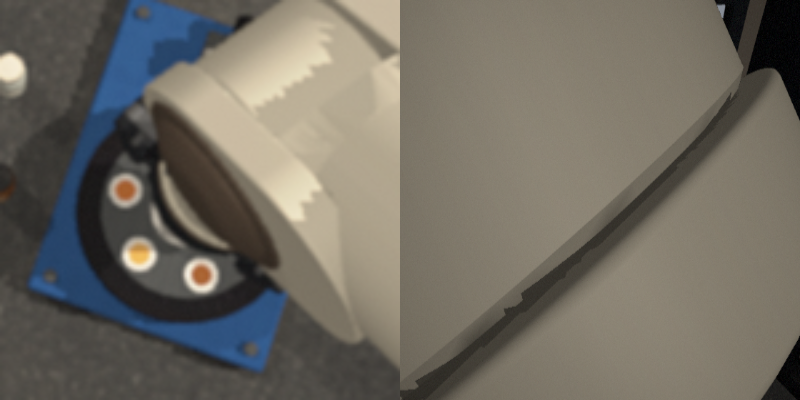

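The top view shows the knob and the bracket hidden by the arm, and the side view is fully blocked. The moment has turned negative, which may be the block. A small further turn will test it.

```bash
python3 -m handwheel '{"delta_rot":[[0,0,-0.05],[0,0,-0.05],[0,0,-0.05],[0,0,0],[0,0,0],[0,0,0],[0,0,0],[0,0,0],[0,0,0],[0,0,0]],"slide":[[0,0,0],[0,0,0],[0,0,0],[0,0,0],[0,0,0],[0,0,0],[0,0,0],[0,0,0],[0,0,0],[0,0,0]],"hand":[30,30,30,30,30,30,30,30,30,30]}'
python3 -c "
from h import *
st(.469,-.064,.22)"
```

```text
t: 14.12
eef_pos: [0.4692, -0.0637, 0.2213]
orientation: [1.126, 2.932, -0.002]
contact_force: [-1.6, -2.2, 7.4]
opening: 0.458
grip_force: 63.0
t 14.12 pos [ 0.4692 -0.0637  0.2213] yaw_y 48.0 z [ 0.001 -0.001 -1.   ] q [ 0.93  0.74 -1.07  2.1   0.9   0.86  0.15] F [-1.6 -2.2  7.4] M [-0.27  0.21 -0.56] op 0.458 grip 63.013436403125525
slide mm to target [-0.1 -0.3  1.3]
```

Moment (-0.56) and grip force both climb, so the wheel is blocked as with a seated pin. I ease back to mid-slack, open, and lift to look.

```bash
python3 -m handwheel '{"delta_rot":[[0,0,0.1],[0,0,0.1],[0,0,0.1],[0,0,0.06],[0,0,0],[0,0,0],[0,0,0],[0,0,0],[0,0,0],[0,0,0]],"slide":[[0,0,0],[0,0,0],[0,0,0],[0,0,0],[0,0,0],[0,0,0],[0,0,0],[0,0,0],[0,0,0],[0,0,0]],"hand":[30,30,30,30,30,30,30,30,30,30]}'
python3 -c "
from h import *
st(.469,-.064,.22)"
python3 -m handwheel '{"delta_rot":[[0,0,0],[0,0,0],[0,0,0],[0,0,0],[0,0,0],[0,0,0],[0,0,0],[0,0,0],[0,0,0],[0,0,0]],"slide":[[0,0,0],[0,0,0],[0,0,0],[0,0,0],[0,0,0],[0,0,0],[0,0,0],[0,0,0],[0,0,0],[0,0,0]],"hand":[42,45,50,60,70,80,85,85,85,85]}'
python3 -c "
from h import *
st(.469,-.064,.22)"
```

```text
t: 14.95
eef_pos: [0.4692, -0.0633, 0.2213]
orientation: [1.187, 2.907, -0.001]
contact_force: [-0.5, -1.5, 7.2]
opening: 0.463
grip_force: 60.2
t 14.95 pos [ 0.4692 -0.0633  0.2213] yaw_y 45.6 z [ 0.001 -0.001 -1.   ] q [ 0.92  0.73 -1.06  2.1   0.89  0.86  0.11] F [-0.5 -1.5  7.2] M [-0.14  0.14 -0.01] op 0.463 grip 60.15576845034957
slide mm to target [-0.4 -0.6  1.3]
t: 15.78
eef_pos: [0.4687, -0.0628, 0.2207]
orientation: [1.186, 2.909, 0.0]
contact_force: [0.4, 0.1, 0.2]
opening: 0.996
grip_force: 0.0
t 15.78 pos [ 0.4687 -0.0628  0.2207] yaw_y 45.6 z [ 0.  0. -1.] q [ 0.92  0.73 -1.06  2.1   0.89  0.86  0.11] F [0.4 0.1 0.2] M [ 0.02 -0.04  0.01] op 0.996 grip 0.0
slide mm to target [-1.  -0.6  0.7]
```

```bash
python3 -m handwheel '{"delta_rot":[[0,0,0],[0,0,0],[0,0,0],[0,0,0],[0,0,0],[0,0,0],[0,0,0],[0,0,0],[0,0,0],[0,0,0]],"slide":[[0,0,-0.3],[0,0,-0.7],[0,0,-1],[0,0,-1],[0,0,-1],[0,0,-1],[0,0,-1],[0,0,-1],[0,0,-1],[0,0,-0.5]],"hand":[85,85,85,85,85,85,85,85,85,85]}'
python3 -m handwheel '{"delta_rot":[[0,0,0],[0,0,0],[0,0,0],[0,0,0],[0,0,0],[0,0,0],[0,0,0],[0,0,0],[0,0,0],[0,0,0]],"slide":[[-0.2,-0.5,0],[-0.3,-1,0],[-0.3,-1,0],[-0.3,-1,0],[-0.3,-1,0],[-0.3,-1,0],[-0.3,-1,0],[-0.3,-1,0],[-0.3,-1,0],[-0.3,-1,0]],"hand":[85,85,85,85,85,85,85,85,85,85]}'
python3 -m handwheel '{"delta_rot":[[0,0,0],[0,0,0],[0,0,0],[0,0,0],[0,0,0],[0,0,0],[0,0,0],[0,0,0],[0,0,0],[0,0,0]],"slide":[[-0.3,-1,0],[-0.3,-1,0],[-0.3,-1,0],[-0.3,-1,0],[-0.3,-1,0],[-0.3,-1,0],[-0.2,-0.5,0],[0,0,0],[0,0,0],[0,0,0]],"hand":[85,85,85,85,85,85,85,85,85,85]}'
python3 - <<'E'
from h import *
st(.469,-.064,.22)
o=[]
for c in("top","side"):
    d=r.read_camera(c);o.append(rect(d,(.49,-.07),.036,.1,400))
    for q,z in(("vial_brown",.025),("vial_clear",.025),("tape_roll",.019),("plunger",.045)):
        print(q,[(ray(d,o_["point"],z).round(3).tolist(),round(o_["confidence"],2)) for o_ in r.look_for(q,c)])
cv2.imwrite("pics/g.png",np.hstack(o)[:,:,::-1])
E
```

```text
t: 16.62
eef_pos: [0.4692, -0.0624, 0.3931]
orientation: [1.184, 2.907, 0.0]
contact_force: [0.2, 0.4, 0.1]
opening: 0.996
grip_force: 0.0
t: 17.45
eef_pos: [0.3765, -0.24, 0.3906]
orientation: [-1.186, -2.909, 0.0]
contact_force: [1.0, -0.9, -0.3]
opening: 0.998
grip_force: 0.0
t: 18.28
eef_pos: [0.3157, -0.3588, 0.3908]
orientation: [1.183, 2.91, 0.001]
contact_force: [-0.1, -0.7, 0.2]
opening: 0.994
grip_force: 0.0
t 18.28 pos [ 0.3157 -0.3588  0.3908] yaw_y 45.8 z [ 0.  0. -1.] q [ 1.9   0.61 -1.45  1.97  0.66  1.18  0.99] F [-0.1 -0.7  0.2] M [0.02 0.01 0.01] op 0.994 grip 0.0
slide mm to target [ 95.9 318.  171. ]
vial_brown [([0.478, 0.058], 0.49)]
vial_clear [([0.551, 0.058], 0.73)]
tape_roll [([0.472, -0.215], 0.73)]
plunger [([0.559, -0.086], 0.44)]
vial_brown [([0.485, 0.059], 0.6)]
vial_clear [([0.547, 0.049], 0.54), ([0.541, -0.053], 0.37)]
tape_roll [([0.476, -0.047], 0.29)]
plunger [([0.548, -0.095], 0.6)]
```

View pics/g.png

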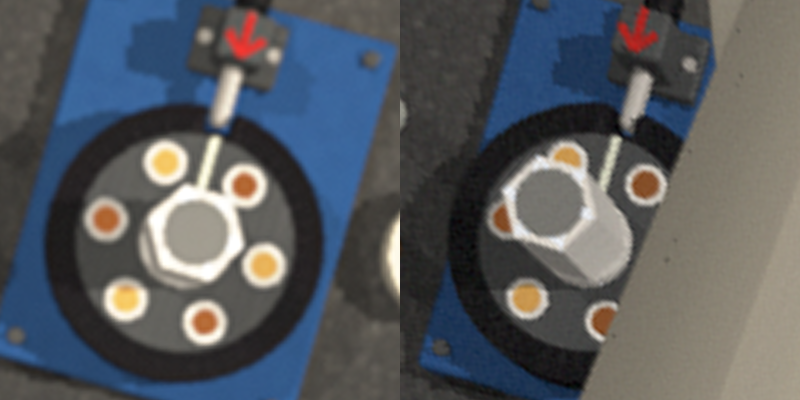

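Both views show the pin sitting deep in the notch, its tip at (217,125) in the left half, about 60 mm from the axis, with the white line in line with it. The networks place the vials where they were, and the wheel is lying at rest.

```bash
python3 -c "
from bench import r
print(r.hand_in())"
```

```text
the job is handed in; nothing more can be done
None
```

I turned the wheel about 117° counter-clockwise until the plunger seated in the notch (wheel blocked, pin seen deep in it), left it at rest with the robot clear, saw no sign that the vials or tape roll had moved, and handed in at about 19 s.

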